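# Fetch the sensor from under the bench rack with the reacher

## Task

A ceramic-bodied sensor has got under the low slatted rack. Hold the reacher by its palm plate and trigger, reach in over the lip at the rack's mouth, squeeze the trigger so the jaws close on the sensor firmly but gently (the ceramic cracks if squeezed hard), lift it out over the lip in the jaws and set it down, not drop it, upright inside the small steel tray. Then lay the reacher back on its foot on the bench, clear of rack and tray, and let go; never touch the sensor with the gripper, do not bang the reacher against the rack, and leave the socket, can and screwdriver where they are.

Things in the scene. Friction and masses are not known exactly. Their poses are not given: they have to be found in the camera images.
- rack: Low fixed rack of dark steel bars, slatted top, 150 (x) x 232 (y) x 103 mm high. Origin on the bench under its centre; its +x points into the gap, roughly along world -y. Open mouth at x = -75 mm, 30 mm high back rail at x = +66 mm. Free height under the top 95 mm, free width y -104 to +104 mm. Place and yaw vary.
- mouth (a point): Middle of the rack's mouth, on the bench, at rack x = -75 mm; axes as the rack. A lip 8 mm high lies across the whole mouth at rack x = -72 to -66 mm.
- tray: Small fixed square steel tray, 90 x 90 mm, walls 4 mm thick and 12 mm high, inner floor 4 mm above the bench. Origin on the bench under its centre.
- sensor: The part to fetch, upright under the rack, 60 to 100 mm behind the mouth: brass disc foot (30 mm diameter, 8 mm high), white ceramic cylinder (24 mm diameter, height 8 to 40 mm), black cap (16 mm diameter, up to 48 mm). 45 to 85 g. Origin at the centre of its underside. Squeezed by a jaw with more than 10 N the ceramic cracks; 2 to 6 N holds it well.
- reacher: Short loose reacher (pick-up tool) standing on its flat foot, about 310 g, balanced near the grip. Origin on the bench under the grip, +x towards the jaws, +y to the trigger side. Foot 105 x 50 x 8 mm (x -70 to +35), a block at x -68 to -32, z to 42 mm. A 12 mm tube (axis z 33 mm) leads to the head, x 135 to 147 mm, 66 mm wide, z 22 to 44 mm.
- trigger (a joint): Squeeze of the trigger, 0 free to 0.015 m. Each jaw moves in by 0.8 x this: the pads meet the 24 mm ceramic after about 10 mm. Its spring resists with about 6 N from the start, 8 to 9 N at 10 mm. Once the jaws hold something, each presses with (grip force - spring)/1.6, so 12 to 16 N on the grip holds the sensor well. Squeezed 2 to 4 mm the reacher can be carried with the jaws still open.
- handle_mid (a point): Grip here from above, at (0, 0, 42) mm on the reacher, fingers closing along its y: on one side the trigger plate (x -22 to 22, z 16 to 62 mm, outer face y = +30 mm when free), opposite the palm plate (x -25 to 25, z 12 to 64 mm), which is set for different hands: its outer face stands, locked, at y = -22 to -38 mm, unknown, so the free grip is 52 to 68 mm wide: feel for it.
- jaws_mid (a point): Point midway between the open jaw pads, on the reacher at (184, 0, 28) mm.
- jaw_left: Flat jaw on the reacher's +y side, x 147 to 203 mm, z 16 to 40 mm on the reacher, rubber pad at x 167 to 201 mm. Open, the pads are 40 mm apart (jaws 58 mm over all), evenly either side of y = 0. Origin at its root, at (147, 20, 28) mm on the reacher when open.
- jaw_right: The like jaw on the reacher's -y side. Origin at its root, at (147, -20, 28) mm on the reacher when open.
- socket: Bystander: plain steel wrench socket, a tube of 30 mm diameter and 30 mm high, also under the rack, 80 mm or more to one side of the sensor. Origin at its underside.
- can: Bystander: spray can, 64 mm diameter, 160 mm high, upright. Origin at its underside.
- driver: Bystander: screwdriver lying on the bench. Origin at its underside.

How it is judged:
By the outcome, as a careful person would: the job done as asked, in the order asked, and still so for the second after the job is handed in, with the robot touching nothing.
It also fails if it takes over 72 s, if anything falls off the work surface, if the arm or the gripper's body presses on something with over 40 N, if the wrist force passes 120 N, or if a joint passes its speed limit or range.

## Robot

A 6-joint arm with a two-finger parallel gripper is mounted at the origin on the work surface. World frame = base frame: x ahead of the robot, y to its left, z up, the work surface at z = 0. Lengths are in m, angles in rad, forces in N, time in s.
With the tool pointing down it reaches from about 0.425 to 0.95 m from the base axis. Payload 3.5 kg.
Tool frame: the origin (TCP) lies on the centre line of the jaws, within the pads' length; the fingertips stand 11 mm ahead of it and the grasp point (between the pads) lies 8 mm behind it; y points along the fingers, x is the direction in which the jaws open and shut, and the axes are right-handed (so a half turn about y gives the same grasp; the last joint's range is limited). The gripper opens to 85 mm and grips with 20 to 120 N. Pads are 22 mm wide; open, the fingers measure 114 mm over their backs; the gripper's body (76 mm by 85 mm) begins 54 mm behind the grasp point. The pads swing forward as they close: fully open they stand 13 mm farther back than shut.
Start: joints at [-1.414, 0.286, 1.577, -0, 1.279, -0.15], TCP at [0.204, -0.643, 0.242] pointing down, gripper open.
Joint ranges: [-2.77, 2.77], [-0.9, 2.22], [0.21, 2.48], [-1.53, 4.67], [0.24, 2.81], [-2.84, 2.84]. Speed limits (rad/s): [2.79, 2.79, 3.14, 3.14, 3.14, 3.14].

## Interface

Orientations are given as a unit quaternion [x, y, z, w].
In Python, from plant import get_state, read_camera, sign_off gives the robot as it stands.
- The arm moves only by the shell command python3 -m inch 'ROWS' [FORCE]. ROWS is JSON, a list of rows, each an object of numbers: "ax", "ay", "az": the turn, a rotation vector about the tool's x, y, z in rad; "x", "y", "z": the shift along the tool's x, y, z in mm; "hand": the closure, from -1 (fully open) to 1 (shut). In form: [{"ax": .., "ay": .., "az": .., "x": .., "y": .., "z": .., "hand": ..}, ...]. A call has 1 to 5 rows; each row shifts and turns the commanded pose from where the row before left it, along the tool's axes as they then stand; what a row does not reach is not made up. A row lasts 1/12 s, in which the tool goes at most 41.7 mm and 7.16 degrees, less where a joint would pass 70% of its speed; a pose out of reach is approached as far as the arm can. A call with a gripper value outside its range is refused whole. The fingers move at their own pace and stop on an object; FORCE is the grip in N (left out, the last holds). Time passes only in rows, so rows that do not move let the fingers close. It gives the time, the measured TCP pose, the force and the opening at its end, in the units of the state.
- get_state(): the state, without advancing time (a new reading comes with each control period).
- read_camera(name): name is "scene" or "side" or "wrist"; returns a dict with "img" (384x512x3 uint8, red, green, blue), "fov_y" (degrees; the focal length in pixels is half the picture's height over the tangent of half this angle, whatever the lens; pixels are square), "cx", "cy" (the principal point, pixels), "T" (4x4, takes a point from camera to world coordinates); the wrist camera has in their place "T_tool_cam" (4x4, takes a point from camera to tool coordinates, whose origin is the TCP and whose axes are the tool frame's). Camera axes: x right, y down, z forward; pixel columns grow to the right and rows downward; lengths in m; the calibration is good to about 2 mm. The wrist camera is an equidistant fisheye: a pixel r from the principal point sees the ray r / f radians off the axis. A picture is of the moment at which its call begins: read the wrist's pose just before it. There is no depth.
- sign_off(): hands the job in, once; it reports no verdict.
The state is a dict: "time": time; "qpos": joint angles; "dq": joint speeds; "joint_efforts": joint torques, N m; "eef_pos": TCP position; "tcp_rot": TCP orientation; "contact_force": force on the tool from outside, world axes, zero at the start; "wrist_torque": the same for the moment, N m; "opening": opening from 0.0 (shut) to 1.0 (fully open).
Only numpy, scipy, OpenCV 4.12 (cv2) and the standard library are available. Lean on these libraries where they do the work, as an engineer would, in place of code of your own. Each camera call takes 0.05 s, during which the arm holds its last target. There are 200 camera calls.

## Working session

There is one attempt and no reset: what is moved stays moved. The work goes in short steps, Python scripts to look and compute and a shell command to move; the robot and the scene stay as the last step left them, time stands still between calls to the robot, and variables do not carry over. Pictures are saved under pics/ and viewed, about 8 in all and at most 12, crops included, and the job is handed in when it is done.

```bash
mkdir -p pics; ls; python3 - <<'E'
from plant import get_state, read_camera
import cv2,numpy as np
print(get_state())
ims=[]
for n in ("scene","side","wrist"):
    c=read_camera(n); cv2.imwrite(f"pics/{n}0.png",c["img"][:,:,::-1])
    print(n,{k:(np.round(v,4).tolist() if k!="img" else 0) for k,v in c.items()})
E
```

```text
pics
{'time': 0.0, 'qpos': array([-1.41399955e+00,  2.87154966e-01,  1.57818548e+00,  4.50013422e-06,
        1.27861144e+00, -1.50018980e-01]), 'dq': array([-0.00095708, -0.00146191,  0.00018017, -0.0003291 ,  0.00264386,
       -0.00059935]), 'joint_efforts': array([-5.26376534e-04, -4.05981445e+01, -2.92628932e+01, -1.54455133e-04,
        5.78587060e-03,  1.09188511e-05]), 'eef_pos': array([ 0.20378294, -0.6428354 ,  0.2409497 ]), 'tcp_rot': array([-0.56994192,  0.41831541, -0.41713395,  0.57111969]), 'contact_force': array([ 0.00637393, -0.01089381, -0.33297127]), 'wrist_torque': array([-0.03458909, -0.01240044, -0.0186604 ]), 'opening': 0.9991239668574117}
scene {'img': 0, 'fov_y': 55.4443, 'cx': 256.6181, 'cy': 190.8494, 'T': [[0.3912, 0.5739, -0.7194, 1.2777], [0.9202, -0.2571, 0.2953, -0.3143], [-0.0154, -0.7775, -0.6287, 0.6977], [0.0, 0.0, 0.0, 1.0]]}
side {'img': 0, 'fov_y': 46.5699, 'cx': 254.2628, 'cy': 195.1868, 'T': [[-0.9433, -0.22, 0.2485, 0.1985], [-0.3311, 0.5723, -0.7502, 0.9531], [0.0228, -0.79, -0.6127, 0.8416], [0.0, 0.0, 0.0, 1.0]]}
wrist {'img': 0, 'fov_y': 65.7065, 'cx': 255.0537, 'cy': 192.5907, 'T_tool_cam': [[1.0, 0.0004, 0.0001, -0.0], [0.0, -0.2817, 0.9595, -0.1309], [0.0004, -0.9595, -0.2817, 0.0716], [0.0, 0.0, 0.0, 1.0]]}
```

View pics/scene0.png

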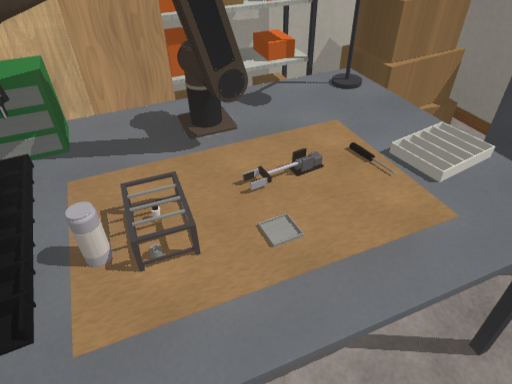

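View pics/side0.png

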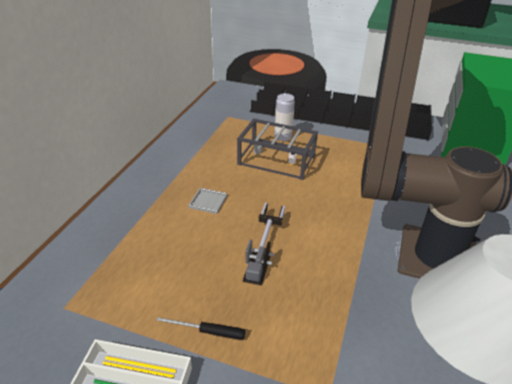

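```bash
cat >h.py <<'E'
import numpy as np,cv2
from plant import get_state, read_camera
from scipy.spatial.transform import Rotation as R
def ray(c,u,v):
    f=192/np.tan(np.radians(c["fov_y"]/2)); x,y=u-c["cx"],v-c["cy"]
    if "T" in c: d=np.array([x,y,f])/f; T=c["T"]
    else:
        r=np.hypot(x,y)+1e-9;t=r/f; d=np.array([x/r*np.sin(t),y/r*np.sin(t),np.cos(t)])
        s=c["s"]; W=np.eye(4);W[:3,:3]=R.from_quat(s["tcp_rot"]).as_matrix();W[:3,3]=s["eef_pos"];T=W@c["T_tool_cam"]
    return T[:3,3],T[:3,:3]@d
def onz(c,u,v,z):
    o,d=ray(c,u,v); return o+d*(z-o[2])/d[2]
def tri(c1,p1,c2,p2):
    a,d=ray(c1,*p1);b,e=ray(c2,*p2)
    s=np.linalg.lstsq(np.c_[d,-e],b-a,rcond=None)[0]
    P,Q=a+d*s[0],b+e*s[1]; return (P+Q)/2,np.linalg.norm(P-Q)
def proj(c,P):
    f=192/np.tan(np.radians(c["fov_y"]/2)); T=c["T"]
    if "T" not in c: raise 0
    q=T[:3,:3].T@(np.asarray(P)-T[:3,3]); return q[:2]/q[2]*f+[c["cx"],c["cy"]]
def wrist():
    s=get_state(); c=read_camera("wrist"); c["s"]=s; return c
def crop(im,x0,y0,x1,y1,k,fn):
    o=cv2.resize(im[y0:y1,x0:x1,::-1],None,fx=k,fy=k,interpolation=cv2.INTER_CUBIC)
    for x in range(-(-x0//20)*20,x1,20): cv2.line(o,(int((x-x0)*k),0),(int((x-x0)*k),8 if x%100 else 20),(0,0,255),1); cv2.putText(o,str(x),(int((x-x0)*k)+2,18),0,.35,(0,0,255))
    for y in range(-(-y0//20)*20,y1,20): cv2.line(o,(0,int((y-y0)*k)),(8,int((y-y0)*k)),(0,0,255),1); cv2.putText(o,str(y),(9,int((y-y0)*k)+4),0,.35,(0,0,255))
    cv2.imwrite(fn,o)
E
python3 - <<'E'
import cv2
from h import *
a=cv2.imread("pics/scene0.png")[:,:,::-1];b=cv2.imread("pics/side0.png")[:,:,::-1]
crop(a,112,140,332,270,3.6,"pics/sc1.png");crop(b,180,110,330,290,3.3,"pics/sd1.png")
E
```

```text
(no output)
```

View pics/sc1.png

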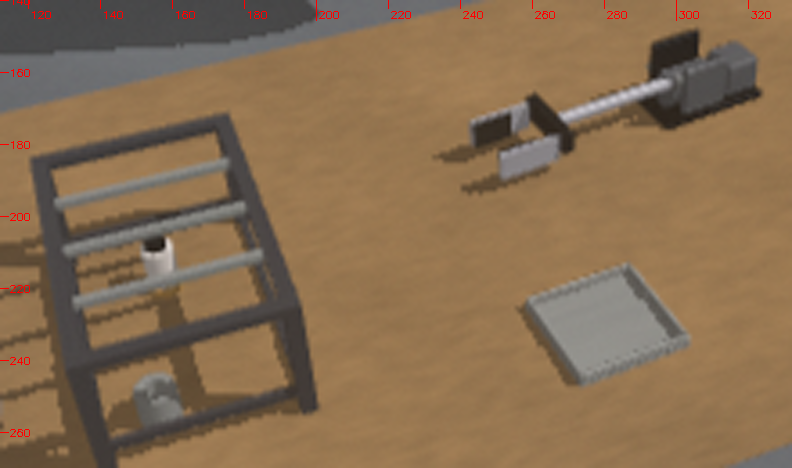

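View pics/sd1.png

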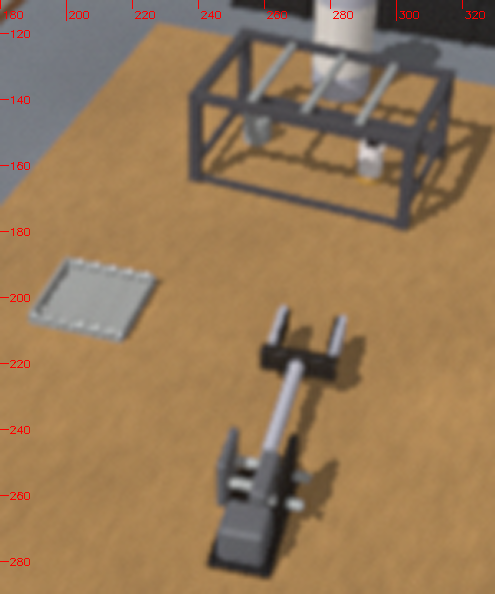

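```bash
cat > m1.py <<'E'
from h import *
S=read_camera("scene");D=read_camera("side")
s=lambda x,y:(112+x/3.6-.36,140+y/3.6-.36)
d=lambda x,y:(180+x/3.3-.35,110+y/3.3-.35)
def both(n,z,ps,pd):
    o=[n]
    if ps: o.append((onz(S,*s(*ps),z)*1000)[:2].round(1))
    if pd: o.append((onz(D,*d(*pd),z)*1000)[:2].round(1))
    if ps and pd:
        P,e=tri(S,s(*ps),D,d(*pd)); o+=[(P*1000).round(1),round(e*1000,1)]
    print(*o)
both("rack -x mouth",.103,(225,117),(408+5,140))
both("rack +x mouth",.103,(297,303),(190,97))
both("rack +x back",.103,(75,364),(240,33))
both("rack -x back",.103,(33,160),(453,72))
both("mouth foot +x",0.0,(310,410),(195,180))
both("cap",.048,(156,238),(371,142))
both("sensor foot",.008,None,(370,172))
both("socket top",.030,(156,382),(257,118))
for n,a,b in (("t-x-y",(525,302),(158,276)),):pass
both("tray -x-y",.012,(525,302),(158,276))
both("tray -x-y b",.012,(525,302),(158,276))
both("tray c1",.012,(628,264),(122,340))
both("tray c2",.012,(690,340),(30,318))
both("tray c3",.012,(580,384),(67,260))
both("jawtip +y",.040,(498,152),(285,306))
both("jawtip -y",.040,(472,121),(343,316))
both("foot rear+y",.004,(762,93),(208,563))
both("foot rear-y",.004,None,(270,577))
both("tube front",.033,(562,118),(297,362))
both("tube back",.033,(665,87),(270,450))
E
python3 m1.py
```

```text
rack -x mouth [ 427.1 -211.9] [ 423.9 -213.4] [ 424.4 -212.3  102.4] 2.5
rack +x mouth [ 650.1 -216.2] [ 646.9 -209.9] [ 648.3 -215.3  100.3] 1.7
rack +x back [ 646.8 -357. ] [ 645.2 -350.8] [ 646.2 -356.4  101. ] 2.5
rack -x back [ 422.  -355.3] [ 417.7 -353.2] [ 418.4 -355.7  101.1] 1.1
mouth foot +x [ 649.3 -219.7] [ 645.3 -219.7] [ 646.6 -220.1   -1.5] 2.6
cap [ 480.6 -285.7] [ 479.3 -281.1] [ 479.6 -285.1   46.3] 1.8
sensor foot [ 479.  -287.4]
socket top [ 609.2 -313.6] [ 610.4 -310.6] [ 610.2 -312.9   29.6] 2.4
tray -x-y [622.4 -44.7] [614.1 -42.4] [616.9 -44.3   8.5] 4.2
tray -x-y b [622.4 -44.7] [614.1 -42.4] [616.9 -44.3   8.5] 4.2
tray c1 [616.1  44.3] [609.   53.8] [611.4  47.4   6.6] 1.0
tray c2 [706.9  48.7] [697.  55.] [701.   50.7   6.7] 3.1
tray c3 [713.4 -41.8] [702.5 -34.6] [706.9 -40.2   6. ] 3.1
jawtip +y [478.1  -6.7] [480.8  -8.7] [480.2  -7.2  41.5] 0.5
jawtip -y [429.2 -10.5] [429.6 -13.5] [429.6 -11.2  41.1] 1.5
foot rear+y [451.3 263.8] [451.8 259.6] [452.  262.    5.6] 2.3
foot rear-y [404.2 256.3]
tube front [447.8  64.8] [450.5  50.7] [450.5  60.5  38.4] 6.7
tube back [442.9 166.7] [438.2 158.3] [440.  164.2  34.7] 8.4
```

```bash
cat >> h.py <<'E'
def go(target,yaw=None):
    """print the shift (mm, in tool axes) to world target and the ay turn making tool x point at world yaw (deg, mod 180)"""
    s=get_state(); M=R.from_quat(s["tcp_rot"]).as_matrix()
    print("t",round(s["time"],2),"tcp",(s["eef_pos"]*1000).round(1),"F",s["contact_force"].round(1),"op",round(s["opening"]*85,2))
    print("x,y,z tool axes\n",M.T.round(3)," yaw x",np.degrees(np.arctan2(M[1,0],M[0,0])).round(2),"q",s["qpos"].round(2))
    d=np.asarray(target)/1000-s["eef_pos"]; print("shift tool mm",(M.T@d*1000).round(1),"world",(d*1000).round(1))
    if yaw is not None:
        e=(np.arctan2(M[1,0],M[0,0])-np.radians(yaw)+np.pi/2)%np.pi-np.pi/2
        # tool y points down: +ay turns x clockwise seen from above
        print("ay for yaw",e.round(4))
E
python3 -c "
from h import *
go((520,-150,240),5.6)"
```

```text
t 0.25 tcp [ 203.9 -643.2  241.7] F [-1.  -0.5 -0.4] op 84.85
x,y,z tool axes
 [[ 0.302 -0.953 -0.001]
 [-0.     0.001 -1.   ]
 [ 0.953  0.302  0.   ]]  yaw x -72.42 q [-1.41  0.29  1.58  0.    1.28 -0.15]
shift tool mm [-374.6    2.2  450.3] world [316.1 493.2  -1.7]
ay for yaw -1.3617
```

```bash
python3 -m inch '[{"ay":-0.122},{"ay":-0.122},{"ay":-0.122},{"ay":-0.122},{"ay":-0.122}]'
python3 -m inch '[{"ay":-0.122},{"ay":-0.122},{"ay":-0.122},{"ay":-0.122},{"ay":-0.122}]' >/dev/null
python3 -m inch '[{"ay":-0.122},{"x":24,"z":32},{"x":24,"z":32},{"x":24,"z":32},{"x":24,"z":32}]' >/dev/null
python3 -m inch '[{"x":24,"z":32},{"x":24,"z":32},{"x":24,"z":32},{"x":24,"z":32},{"x":24,"z":32}]' >/dev/null
python3 -m inch '[{"x":24,"z":32},{"x":24,"z":32},{"x":24,"z":32},{"x":24,"z":32},{"x":24,"z":32}]'
python3 -c "
from h import *
go((435,190,150),5.6)"
```

```text
t 0.25 tcp [ 203.9 -643.2  241.7] F [-1.  -0.5 -0.4] op 84.85
x,y,z tool axes
 [[ 0.302 -0.953 -0.001]
 [-0.     0.001 -1.   ]
 [ 0.953  0.302  0.   ]]  yaw x -72.42 q [-1.41  0.29  1.58  0.    1.28 -0.15]
shift tool mm [-724.3   92.5  472. ] world [231.1 833.2 -91.7]
ay for yaw -1.3617validation failed for argument at $[0]...
validation failed for argument at $[0]...
validation failed for argument at $[0]...
validation failed for argument at $[0]...
validation failed for argument at $[0]...
```

```bash
python3 -m inch '[{"ax":0,"ay":-0.122,"az":0,"x":0,"y":0,"z":0,"hand":-1}]'; python3 -m inch --help | head -20
```

```text
time: 0.33
eef_pos: [0.2039, -0.6433, 0.2419]
tcp_rot: [-0.595, 0.382, -0.381, 0.595]
contact_force: [-0.3, -0.8, 0.8]
opening: 0.997invalid input: not JSON, or not a number
```

```bash

python3 -m inch '[{"ax":0,"ay":-0.122,"az":0,"x":0,"y":0,"z":0,"hand":-1},{"ax":0,"ay":-0.122,"az":0,"x":0,"y":0,"z":0,"hand":-1},{"ax":0,"ay":-0.122,"az":0,"x":0,"y":0,"z":0,"hand":-1},{"ax":0,"ay":-0.122,"az":0,"x":0,"y":0,"z":0,"hand":-1},{"ax":0,"ay":-0.122,"az":0,"x":0,"y":0,"z":0,"hand":-1}]' >/dev/null
python3 -m inch '[{"ax":0,"ay":-0.122,"az":0,"x":0,"y":0,"z":0,"hand":-1},{"ax":0,"ay":-0.122,"az":0,"x":0,"y":0,"z":0,"hand":-1},{"ax":0,"ay":-0.122,"az":0,"x":0,"y":0,"z":0,"hand":-1},{"ax":0,"ay":-0.122,"az":0,"x":0,"y":0,"z":0,"hand":-1},{"ax":0,"ay":-0.122,"az":0,"x":0,"y":0,"z":0,"hand":-1}]' >/dev/null
python3 -m inch '[{"ax":0,"ay":0,"az":0,"x":24,"y":0,"z":32,"hand":-1},{"ax":0,"ay":0,"az":0,"x":24,"y":0,"z":32,"hand":-1},{"ax":0,"ay":0,"az":0,"x":24,"y":0,"z":32,"hand":-1},{"ax":0,"ay":0,"az":0,"x":24,"y":0,"z":32,"hand":-1},{"ax":0,"ay":0,"az":0,"x":24,"y":0,"z":32,"hand":-1}]' >/dev/null
python3 -m inch '[{"ax":0,"ay":0,"az":0,"x":24,"y":0,"z":32,"hand":-1},{"ax":0,"ay":0,"az":0,"x":24,"y":0,"z":32,"hand":-1},{"ax":0,"ay":0,"az":0,"x":24,"y":0,"z":32,"hand":-1},{"ax":0,"ay":0,"az":0,"x":24,"y":0,"z":32,"hand":-1},{"ax":0,"ay":0,"az":0,"x":24,"y":0,"z":32,"hand":-1}]' 
python3 -m inch '[{"ax":0,"ay":0,"az":0,"x":24,"y":0,"z":32,"hand":-1},{"ax":0,"ay":0,"az":0,"x":24,"y":0,"z":32,"hand":-1},{"ax":0,"ay":0,"az":0,"x":24,"y":0,"z":32,"hand":-1},{"ax":0,"ay":0,"az":0,"x":24,"y":0,"z":32,"hand":-1},{"ax":0,"ay":0,"az":0,"x":24,"y":0,"z":32,"hand":-1}]' 
python3 -c "
from h import *
go((435,190,150),5.6)"
```

```text
time: 2.0
eef_pos: [0.4188, -0.3039, 0.2425]
tcp_rot: [0.707, 0.028, -0.027, -0.706]
contact_force: [0.3, 0.2, -0.6]
opening: 1.001
time: 2.42
eef_pos: [0.5261, -0.1349, 0.2426]
tcp_rot: [0.707, 0.028, -0.027, -0.706]
contact_force: [0.9, -0.3, -0.1]
opening: 1.001
t 2.42 tcp [ 526.1 -134.9  242.6] F [ 0.9 -0.3 -0.1] op 85.1
x,y,z tool axes
 [[ 0.997  0.078  0.001]
 [ 0.001 -0.    -1.   ]
 [-0.078  0.997 -0.   ]]  yaw x 4.47 q [-0.44 -0.01  1.9  -0.    1.24 -0.52]
shift tool mm [-65.5  92.4 331.1] world [-91.1 324.9 -92.6]
ay for yaw -0.0196
```

```bash

python3 -m inch '[{"ax":0,"ay":-0.02,"az":0,"x":-6.5,"y":7,"z":33,"hand":-1},{"ax":0,"ay":0,"az":0,"x":-6.5,"y":7,"z":33,"hand":-1},{"ax":0,"ay":0,"az":0,"x":-6.5,"y":7,"z":33,"hand":-1},{"ax":0,"ay":0,"az":0,"x":-6.5,"y":7,"z":33,"hand":-1},{"ax":0,"ay":0,"az":0,"x":-6.5,"y":7,"z":33,"hand":-1}]' >/dev/null
python3 -m inch '[{"ax":0,"ay":0,"az":0,"x":-6.5,"y":7,"z":33,"hand":-1},{"ax":0,"ay":0,"az":0,"x":-6.5,"y":7,"z":33,"hand":-1},{"ax":0,"ay":0,"az":0,"x":-6.5,"y":7,"z":33,"hand":-1},{"ax":0,"ay":0,"az":0,"x":-6.5,"y":7,"z":33,"hand":-1},{"ax":0,"ay":0,"az":0,"x":0,"y":0,"z":0,"hand":-1}]' >/dev/null
python3 -c "
from h import *
go((435,190,34),5.6)
c=wrist(); crop(c['img'],0,0,512,384,1.5,'pics/w1.png')
import pickle; pickle.dump(c,open('w1.pkl','wb'))"
```

```text
t 3.25 tcp [435.7 157.2 177.6] F [-0.5  0.1  0.2] op 85.0
x,y,z tool axes
 [[ 0.995  0.103 -0.004]
 [-0.004  0.002 -1.   ]
 [-0.103  0.995  0.002]]  yaw x 5.91 q [ 0.13 -0.13  2.14  0.    1.13  0.02]
shift tool mm [  3.2 143.7  32.5] world [  -0.7   32.8 -143.6]
ay for yaw 0.0054
```

View pics/w1.png

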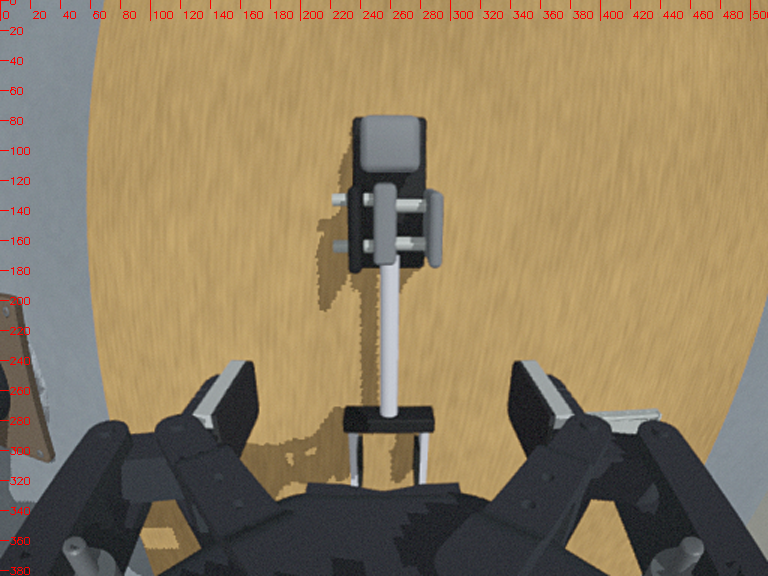

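```bash
python3 -c "
from h import *
import pickle; c=pickle.load(open('w1.pkl','rb'))
for n,u,v,z in (('block tl',360,115,42),('block tr',420,115,42),('block bl',360,170,42),('block br',420,170,42),('head l',344,406,44),('head r',434,406,44),('palm outer top back',349,186,64),('palm outer front',349,271,64),('trig outer back',443,193,62),('trig front',441,266,62),('footbl',353,118,8),('foot br',427,118,8),('foot fr',424,268,8)):
  print(n,(onz(c,u/1.5-.3,v/1.5-.3,z/1000)*1000).round(1)[:2])
"
```

```text
block tl [411.4 255.4]
block tr [446.5 259.1]
block bl [414.7 222.5]
block br [450.  226.3]
head l [417.8  65.4]
head r [479.4  71.7]
palm outer top back [410.8 213.6]
palm outer front [415.  165.9]
trig outer back [462.6 215.2]
trig front [466.8 173.8]
footbl [404.8 256.4]
foot br [453.5 261.6]
foot fr [463.5 159.2]
```

```bash

python3 -m inch '[{"ax":0,"ay":0,"az":0,"x":8,"y":0,"z":33,"hand":-1},{"ax":0,"ay":0,"az":0,"x":0,"y":35,"z":0,"hand":-1},{"ax":0,"ay":0,"az":0,"x":0,"y":35,"z":0,"hand":-1},{"ax":0,"ay":0,"az":0,"x":0,"y":25,"z":0,"hand":-1},{"ax":0,"ay":0,"az":0,"x":0,"y":0,"z":0,"hand":-1}]'
python3 -m inch '[{"ax":0,"ay":0,"az":0,"x":0,"y":20,"z":0,"hand":-1},{"ax":0,"ay":0,"az":0,"x":0,"y":20,"z":0,"hand":-1},{"ax":0,"ay":0,"az":0,"x":0,"y":8,"z":0,"hand":-1},{"ax":0,"ay":0,"az":0,"x":0,"y":0,"z":0,"hand":-1}]'
python3 -c "
from h import *
go((440,191,34),5.95)"
```

```text
time: 3.72
eef_pos: [0.4397, 0.1853, 0.0791]
tcp_rot: [0.707, 0.031, -0.038, -0.706]
contact_force: [-2.1, -0.4, 0.8]
opening: 1.001
time: 4.05
eef_pos: [0.4431, 0.1861, 0.0358]
tcp_rot: [0.706, 0.033, -0.035, -0.706]
contact_force: [0.2, -0.0, -0.3]
opening: 0.999
t 4.05 tcp [443.1 186.1  35.8] F [ 0.2 -0.  -0.3] op 84.92
x,y,z tool axes
 [[ 0.995  0.097 -0.002]
 [-0.002 -0.001 -1.   ]
 [-0.097  0.995 -0.   ]]  yaw x 5.56 q [ 0.19  0.15  2.17 -0.    0.83  0.09]
shift tool mm [-2.6  1.8  5.2] world [-3.1  4.9 -1.8]
ay for yaw -0.0068
```

```bash

python3 -m inch '[{"ax":0,"ay":-0.007,"az":0,"x":-2.6,"y":2,"z":5,"hand":-0.5},{"ax":0,"ay":0,"az":0,"x":0,"y":0,"z":0,"hand":-0.2},{"ax":0,"ay":0,"az":0,"x":0,"y":0,"z":0,"hand":-0.2},{"ax":0,"ay":0,"az":0,"x":0,"y":0,"z":0,"hand":-0.2},{"ax":0,"ay":0,"az":0,"x":0,"y":0,"z":0,"hand":-0.2}]' 20
python3 -m inch '[{"ax":0,"ay":0,"az":0,"x":0,"y":0,"z":0,"hand":-0.2},{"ax":0,"ay":0,"az":0,"x":0,"y":0,"z":0,"hand":-0.2}]'
python3 -c "
from h import *
go((440,191,34),5.95)"
python3 -m inch '[{"ax":0,"ay":0,"az":0,"x":0,"y":0,"z":0,"hand":-0.15},{"ax":0,"ay":0,"az":0,"x":0,"y":0,"z":0,"hand":-0.15},{"ax":0,"ay":0,"az":0,"x":0,"y":0,"z":0,"hand":-0.15},{"ax":0,"ay":0,"az":0,"x":0,"y":0,"z":0,"hand":-0.15}]'
python3 -c "
from h import *
go((440,191,34),5.95)"
```

```text
time: 4.47
eef_pos: [0.4395, 0.1917, 0.036]
tcp_rot: [0.706, 0.036, -0.039, -0.706]
contact_force: [-6.6, -0.8, 9.5]
opening: 0.599
time: 4.63
eef_pos: [0.4395, 0.1917, 0.036]
tcp_rot: [0.706, 0.036, -0.039, -0.706]
contact_force: [-6.8, -1.4, 9.5]
opening: 0.599
t 4.63 tcp [439.5 191.7  36. ] F [-6.8 -1.4  9.5] op 50.88
x,y,z tool axes
 [[ 0.994  0.106 -0.003]
 [-0.003 -0.001 -1.   ]
 [-0.106  0.994 -0.   ]]  yaw x 6.08 q [0.2  0.14 2.17 0.   0.83 0.09]
shift tool mm [ 0.4  2.  -0.8] world [ 0.5 -0.7 -2. ]
ay for yaw 0.0022
time: 4.97
eef_pos: [0.4385, 0.1916, 0.0363]
tcp_rot: [0.706, 0.035, -0.04, -0.706]
contact_force: [-10.0, -1.2, 13.9]
opening: 0.577
t 4.97 tcp [438.5 191.6  36.3] F [-10.   -1.2  13.9] op 49.02
x,y,z tool axes
 [[ 0.994  0.106 -0.007]
 [-0.007 -0.001 -1.   ]
 [-0.106  0.994 -0.001]]  yaw x 6.09 q [0.2  0.14 2.17 0.   0.83 0.09]
shift tool mm [ 1.4  2.3 -0.8] world [ 1.5 -0.6 -2.3]
ay for yaw 0.0025
```

```bash

python3 -m inch '[{"ax":0,"ay":0,"az":0,"x":0,"y":-4,"z":0,"hand":-0.15},{"ax":0,"ay":0,"az":0,"x":0,"y":-4,"z":0,"hand":-0.15},{"ax":0,"ay":0,"az":0,"x":0,"y":-6,"z":0,"hand":-0.15},{"ax":0,"ay":0,"az":0,"x":0,"y":0,"z":0,"hand":-0.15},{"ax":0,"ay":0,"az":0,"x":0,"y":0,"z":0,"hand":-0.15}]'
python3 -c "
from h import *
go((440,191,46),5.95)
print(get_state()['wrist_torque'])
c=wrist(); a=cv2.resize(c['img'],(400,300))
S=read_camera('scene')['img'][130:210,200:330];D=read_camera('side')['img'][190:300,200:330]
S=cv2.resize(S,(400,246));D=cv2.resize(D,(390,330))
o=np.zeros((600,800,3),np.uint8);o[:300,:400]=a;o[300:546,:400]=S;o[:330,400:790]=D
cv2.imwrite('pics/g1.png',o[:,:,::-1])"
```

```text
time: 5.38
eef_pos: [0.4409, 0.1916, 0.0489]
tcp_rot: [-0.706, -0.038, 0.037, 0.706]
contact_force: [0.3, -0.9, -3.8]
opening: 0.573
t 5.38 tcp [440.9 191.6  48.9] F [ 0.3 -0.9 -3.8] op 48.67
x,y,z tool axes
 [[ 0.995  0.105  0.001]
 [ 0.001  0.    -1.   ]
 [-0.105  0.995  0.   ]]  yaw x 6.01 q [ 0.2   0.12  2.17 -0.    0.85  0.09]
shift tool mm [-1.   2.9 -0.5] world [-0.9 -0.6 -2.9]
ay for yaw 0.0011
[ 0.03044053 -0.01112877  0.01218719]
```

View pics/g1.png

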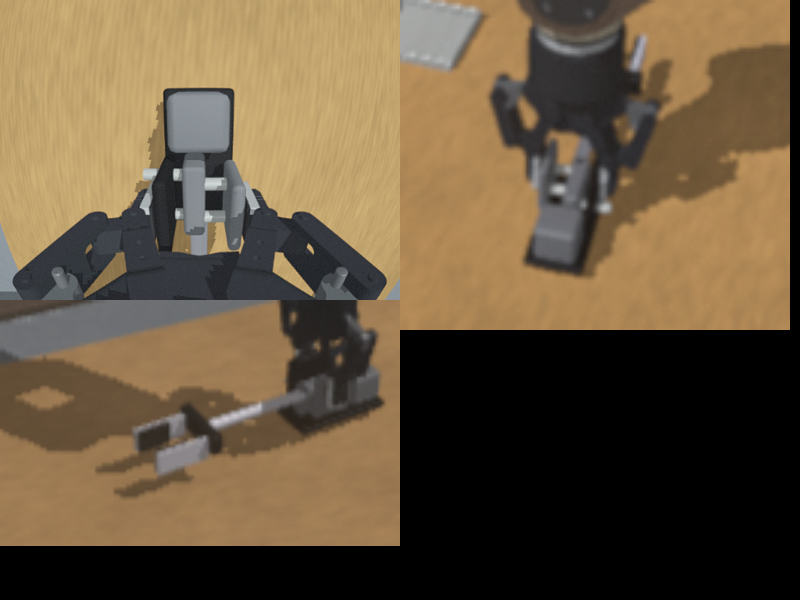

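```bash

python3 -m inch '[{"ax":0,"ay":0.04,"az":0,"x":0,"y":0,"z":0,"hand":-0.15},{"ax":0,"ay":0.04,"az":0,"x":0,"y":0,"z":0,"hand":-0.15},{"ax":0,"ay":0.034,"az":0,"x":0,"y":0,"z":0,"hand":-0.15},{"ax":0,"ay":0,"az":0,"x":4,"y":0,"z":-16,"hand":-0.15},{"ax":0,"ay":0,"az":0,"x":6,"y":0,"z":-24,"hand":-0.15}]'
python3 -m inch '[{"ax":0,"ay":0,"az":0,"x":8,"y":0,"z":-30,"hand":-0.15},{"ax":0,"ay":0,"az":0,"x":8,"y":0,"z":-30,"hand":-0.15},{"ax":0,"ay":0,"az":0,"x":7,"y":0,"z":-26,"hand":-0.15},{"ax":0,"ay":0,"az":0,"x":5,"y":0,"z":-20,"hand":-0.15},{"ax":0,"ay":0,"az":0,"x":3,"y":0,"z":-12,"hand":-0.15}]'
python3 -m inch '[{"ax":0,"ay":0,"az":0,"x":0,"y":0,"z":0,"hand":-0.15},{"ax":0,"ay":0,"az":0,"x":0,"y":0,"z":0,"hand":-0.15}]'
python3 -c "
from h import *
go((482,30,49),-0.5)
S=read_camera('scene');D=read_camera('side')
import pickle;pickle.dump((S,D),open('p2.pkl','wb'))
crop(S['img'],120,160,260,260,4,'pics/p2s.png');crop(D['img'],230,110,330,250,4,'pics/p2d.png')
a=cv2.imread('pics/p2s.png');b=cv2.imread('pics/p2d.png')
o=np.zeros((560,960,3),np.uint8);o[:400,:560]=a;o[:560,560:]=b
cv2.imwrite('pics/p2.png',cv2.resize(o,(800,467),interpolation=cv2.INTER_AREA))
"
```

```text
time: 5.95
eef_pos: [0.4494, 0.1521, 0.0479]
tcp_rot: [-0.707, 0.003, -0.002, 0.707]
contact_force: [-0.2, -0.6, -3.6]
opening: 0.58
time: 6.37
eef_pos: [0.4805, 0.0311, 0.0482]
tcp_rot: [0.707, -0.004, 0.004, -0.707]
contact_force: [0.1, 0.7, -3.0]
opening: 0.575
time: 6.53
eef_pos: [0.4798, 0.0331, 0.048]
tcp_rot: [-0.707, 0.004, -0.003, 0.707]
contact_force: [0.3, -0.2, -3.3]
opening: 0.577
t 6.53 tcp [479.8  33.1  48. ] F [ 0.3 -0.2 -3.3] op 49.09
x,y,z tool axes
 [[ 1.    -0.011 -0.001]
 [-0.001  0.001 -1.   ]
 [ 0.011  1.     0.001]]  yaw x -0.6 q [-0.14  0.12  2.17  0.    0.85 -0.13]
shift tool mm [ 2.3 -1.  -3. ] world [ 2.2 -3.1  1. ]
ay for yaw -0.0018
```

View pics/p2.png

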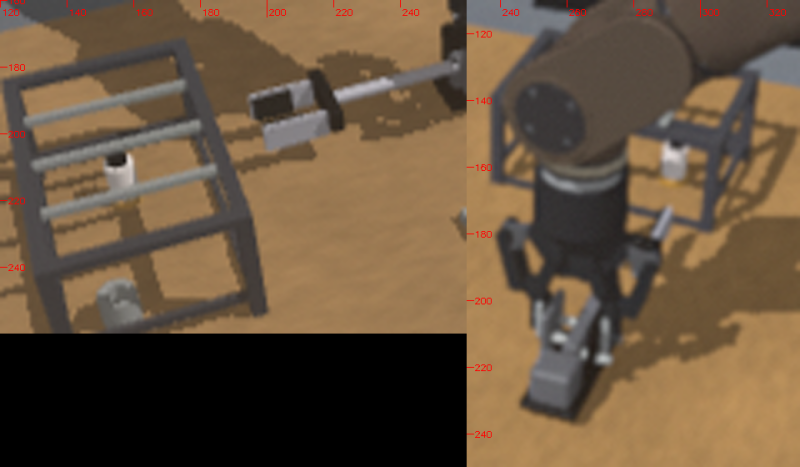

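```bash
python3 -c "
from h import *
import pickle;S,D=pickle.load(open('p2.pkl','rb'))
s=lambda x,y:(120+x/3.333-.4,160+y/3.333-.4)
d=lambda x,y:(230+(x-467)/3.333-.4,110+y/3.333-.4)
for n,p,z in (('tip far top',(249,98),52),('tip near top',(264,126),52),('tip far bot',(253,119),28),('tip near bot',(268,150),28),('head far rear top',(317,71),56),('head near rear top',(343,125),34),('cap',(118.5,156),48),('cer bottom L',(107,185),8)):
  print(n,(onz(S,*s(*p),z/1000)*1000).round(1)[:2])
for n,p,z in (('foot c',(676,178),4),('cer l',(664,150),30),('cer r',(690,150),30),('tip right top',(670,209),52)):
  print('side',n,(onz(D,*d(*p),z/1000)*1000).round(1)[:2])
"
```

```text
tip far top [ 458.6 -169.2]
tip near top [ 499.9 -167.9]
tip far bot [ 458.  -168.5]
tip near bot [ 502.8 -168.1]
head far rear top [ 451.4 -105.8]
head near rear top [ 504.5 -101.8]
cap [ 483.5 -285.7]
cer bottom L [ 467.7 -299.9]
side foot c [ 476.7 -286.7]
side cer l [ 493.1 -293.2]
side cer r [ 468.4 -302.8]
side tip right top [ 452.  -163.4]
```

```bash

python3 -m inch '[{"ax":0,"ay":0,"az":0,"x":7.5,"y":0,"z":0,"hand":-0.15},{"ax":0,"ay":0,"az":0,"x":0,"y":0,"z":-15,"hand":-0.15},{"ax":0,"ay":0,"az":0,"x":0,"y":0,"z":-20,"hand":-0.15},{"ax":0,"ay":0,"az":0,"x":0,"y":0,"z":-20,"hand":-0.15},{"ax":0,"ay":0,"az":0,"x":0,"y":0,"z":-15,"hand":-0.15}]'
python3 -m inch '[{"ax":0,"ay":0,"az":0,"x":0,"y":0,"z":-10,"hand":-0.15},{"ax":0,"ay":0,"az":0,"x":0,"y":0,"z":-10,"hand":-0.15},{"ax":0,"ay":0,"az":0,"x":0,"y":0,"z":-10,"hand":-0.15},{"ax":0,"ay":0,"az":0,"x":0,"y":0,"z":-8,"hand":-0.15},{"ax":0,"ay":0,"az":0,"x":0,"y":0,"z":-5,"hand":-0.15}]'
python3 -m inch '[{"ax":0,"ay":0,"az":0,"x":0,"y":0,"z":0,"hand":-0.15},{"ax":0,"ay":0,"az":0,"x":0,"y":0,"z":0,"hand":-0.15}]'
python3 -c "
from h import *
go((486,-102,48),-0.6)
S=read_camera('scene');D=read_camera('side')
import pickle;pickle.dump((S,D),open('p3.pkl','wb'))
crop(S['img'],120,165,220,245,5,'pics/a.png');crop(D['img'],250,115,330,190,5,'pics/b.png')
a=cv2.imread('pics/a.png');b=cv2.imread('pics/b.png')
o=np.zeros((400,900,3),np.uint8);o[:400,:500]=a;o[:375,500:]=b
cv2.imwrite('pics/p3.png',cv2.resize(o,(800,356),interpolation=cv2.INTER_AREA))
"
```

```text
time: 7.05
eef_pos: [0.4874, -0.0371, 0.0484]
tcp_rot: [0.707, -0.002, 0.003, -0.707]
contact_force: [-0.3, -0.3, -3.3]
opening: 0.577
time: 7.47
eef_pos: [0.4866, -0.0805, 0.0484]
tcp_rot: [0.707, -0.003, 0.003, -0.707]
contact_force: [0.3, -0.5, -2.8]
opening: 0.577
time: 7.63
eef_pos: [0.4864, -0.0799, 0.0483]
tcp_rot: [-0.707, 0.003, -0.003, 0.707]
contact_force: [-0.4, -0.5, -3.9]
opening: 0.576
t 7.63 tcp [486.4 -79.9  48.3] F [-0.4 -0.5 -3.9] op 48.98
x,y,z tool axes
 [[ 1.    -0.009 -0.   ]
 [-0.     0.    -1.   ]
 [ 0.009  1.     0.   ]]  yaw x -0.54 q [-0.37  0.15  2.14  0.    0.85 -0.36]
shift tool mm [ -0.2   0.3 -22.1] world [ -0.4 -22.1  -0.3]
ay for yaw 0.001
```

View pics/p3.png

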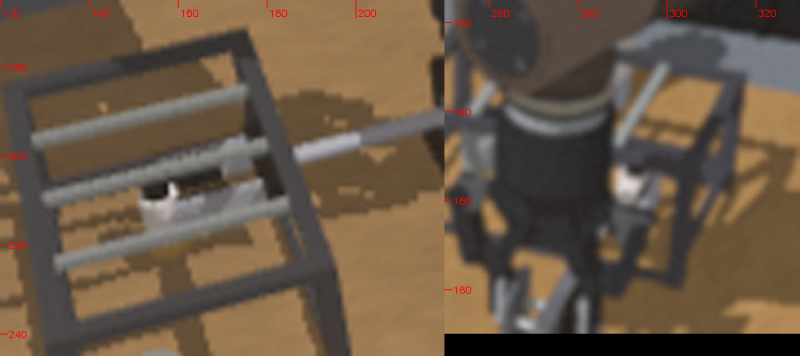

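```bash

python3 -m inch '[{"ax":0,"ay":0,"az":0,"x":-1.5,"y":0,"z":-6,"hand":-0.15},{"ax":0,"ay":0,"az":0,"x":0,"y":0,"z":-6,"hand":-0.15},{"ax":0,"ay":0,"az":0,"x":0,"y":0,"z":-6,"hand":-0.15},{"ax":0,"ay":0,"az":0,"x":0,"y":0,"z":-4,"hand":-0.15},{"ax":0,"ay":0,"az":0,"x":0,"y":0,"z":0,"hand":-0.15}]'
python3 -m inch '[{"ax":0,"ay":0,"az":0,"x":0,"y":3,"z":0,"hand":-0.15},{"ax":0,"ay":0,"az":0,"x":0,"y":3,"z":0,"hand":-0.15},{"ax":0,"ay":0,"az":0,"x":0,"y":1,"z":0,"hand":-0.15},{"ax":0,"ay":0,"az":0,"x":0,"y":0,"z":0,"hand":-0.15},{"ax":0,"ay":0,"az":0,"x":0,"y":0,"z":0,"hand":-0.15}]'
python3 -c "
from h import *
go((486,-102,41),-0.6)
S=read_camera('scene')
import pickle;pickle.dump(S,open('p4.pkl','wb'))
crop(S['img'],130,175,210,235,9,'pics/p4.png')
"
```

```text
time: 8.15
eef_pos: [0.485, -0.103, 0.0485]
tcp_rot: [0.707, -0.003, 0.004, -0.707]
contact_force: [-0.0, 0.4, -3.2]
opening: 0.573
time: 8.57
eef_pos: [0.4846, -0.1016, 0.041]
tcp_rot: [-0.707, 0.003, -0.003, 0.707]
contact_force: [-0.5, -0.5, -2.7]
opening: 0.573
t 8.57 tcp [ 484.6 -101.6   41. ] F [-0.5 -0.5 -2.7] op 48.72
x,y,z tool axes
 [[ 1.    -0.009 -0.001]
 [-0.001  0.    -1.   ]
 [ 0.009  1.     0.   ]]  yaw x -0.5 q [-0.41  0.17  2.14  0.    0.84 -0.4 ]
shift tool mm [ 1.4  0.  -0.3] world [ 1.4 -0.4 -0. ]
ay for yaw 0.0017
```

View pics/p4.png

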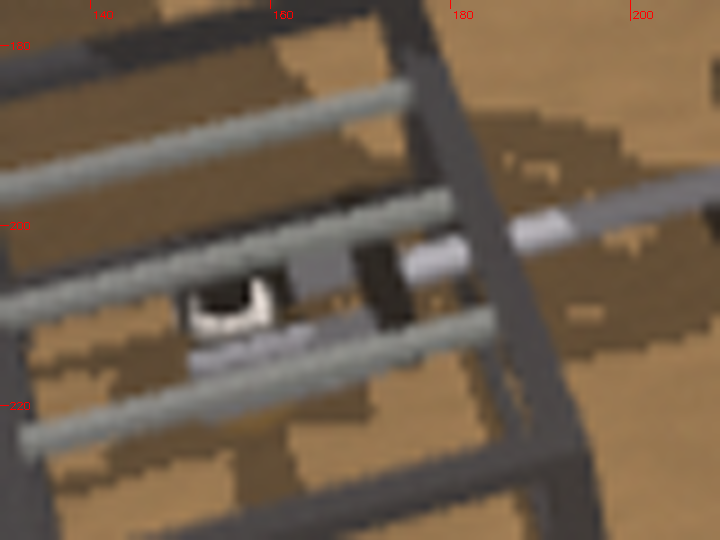

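```bash
python3 -c "
from h import *
import pickle;S=pickle.load(open('p4.pkl','rb'))
s=lambda x,y:(130+x/9-.45,175+y/9-.45)
for n,p,z in (('cap base',(227,301),40),('near jaw top in',(190,353),44.7),('near jaw top in2',(300,328),44.7),('head rear near bot',(405,325),26.7),('head front top right',(388,238),48.7),('tube',(420,265),37.7),('tube2',(540,232),37.7)):
  print(n,(onz(S,*s(*p),z/1000)*1000).round(1)[:2])
"
```

```text
cap base [ 479.9 -287.6]
near jaw top in [ 504.4 -302.3]
near jaw top in2 [ 506.7 -270.1]
head rear near bot [ 497.2 -239.1]
head front top right [ 481.4 -237.2]
tube [ 484.6 -229.8]
tube2 [ 484.4 -191.9]
```

```bash

python3 -m inch '[{"ax":0,"ay":0,"az":0,"x":-0.9,"y":0,"z":0,"hand":-0.105},{"ax":0,"ay":0,"az":0,"x":-0.9,"y":0,"z":0,"hand":-0.065},{"ax":0,"ay":0,"az":0,"x":-0.8,"y":0,"z":0,"hand":-0.025},{"ax":0,"ay":0,"az":0,"x":0,"y":0,"z":0,"hand":-0.025},{"ax":0,"ay":0,"az":0,"x":0,"y":0,"z":0,"hand":-0.025}]' 20
python3 -m inch '[{"ax":0,"ay":0,"az":0,"x":0,"y":0,"z":0,"hand":-0.01},{"ax":0,"ay":0,"az":0,"x":0,"y":0,"z":0,"hand":-0.01},{"ax":0,"ay":0,"az":0,"x":0,"y":0,"z":0,"hand":-0.01}]'
python3 -m inch '[{"ax":0,"ay":0,"az":0,"x":0,"y":0,"z":0,"hand":0.005},{"ax":0,"ay":0,"az":0,"x":0,"y":0,"z":0,"hand":0.005},{"ax":0,"ay":0,"az":0,"x":0,"y":0,"z":0,"hand":0.005}]'
python3 -c "
from h import *
go((486,-102,41),-0.6)"

```

```text
time: 9.03
eef_pos: [0.4822, -0.1019, 0.0415]
tcp_rot: [0.707, -0.003, 0.003, -0.707]
contact_force: [-0.1, 0.3, -1.9]
opening: 0.513
time: 9.28
eef_pos: [0.4822, -0.1018, 0.0413]
tcp_rot: [-0.707, 0.003, -0.003, 0.707]
contact_force: [-0.5, 0.1, -2.7]
opening: 0.506
time: 9.53
eef_pos: [0.4821, -0.1019, 0.0413]
tcp_rot: [-0.707, 0.003, -0.003, 0.707]
contact_force: [0.2, 0.3, -1.9]
opening: 0.503
t 9.53 tcp [ 482.1 -101.9   41.3] F [ 0.2  0.3 -1.9] op 42.72
x,y,z tool axes
 [[ 1.    -0.009 -0.   ]
 [-0.     0.    -1.   ]
 [ 0.009  1.     0.   ]]  yaw x -0.52 q [-0.41  0.16  2.14  0.    0.84 -0.41]
shift tool mm [ 3.9  0.3 -0.1] world [ 3.9 -0.1 -0.3]
ay for yaw 0.0013
```

```bash

for i in 1 2 3; do python3 -c "
from h import *
print([round((get_state()['opening']),4) for _ in range(3)])"; 
python3 -m inch '[{"ax":0,"ay":0,"az":0,"x":0,"y":0,"z":0,"hand":0.005}]' | tail -1; echo; done
python3 -m inch '[{"ax":0,"ay":0,"az":0,"x":0,"y":0,"z":0,"hand":0.02},{"ax":0,"ay":0,"az":0,"x":0,"y":0,"z":0,"hand":0.02},{"ax":0,"ay":0,"az":0,"x":0,"y":0,"z":0,"hand":0.02}]'|tail -2;echo
python3 -m inch '[{"ax":0,"ay":0,"az":0,"x":0,"y":0,"z":0,"hand":0.02},{"ax":0,"ay":0,"az":0,"x":0,"y":0,"z":0,"hand":0.02},{"ax":0,"ay":0,"az":0,"x":0,"y":0,"z":0,"hand":0.02}]'|tail -2
```

```text
[0.5026, 0.5026, 0.5026]
opening: 0.506

[0.5058, 0.5058, 0.5058]
opening: 0.503

[0.5032, 0.5032, 0.5032]
opening: 0.504

contact_force: [0.4, -0.1, -2.0]
opening: 0.504

contact_force: [-0.2, 0.4, -2.8]
opening: 0.5
```

```bash

python3 -m inch '[{"ax":0,"ay":0,"az":0,"x":0,"y":-2,"z":0,"hand":0.02},{"ax":0,"ay":0,"az":0,"x":0,"y":-4,"z":0,"hand":0.02},{"ax":0,"ay":0,"az":0,"x":0,"y":-5,"z":0,"hand":0.02},{"ax":0,"ay":0,"az":0,"x":0,"y":-5,"z":0,"hand":0.02},{"ax":0,"ay":0,"az":0,"x":0,"y":-4,"z":0,"hand":0.02}]'
python3 -m inch '[{"ax":0,"ay":0,"az":0,"x":0,"y":-2,"z":0,"hand":0.02},{"ax":0,"ay":0,"az":0,"x":0,"y":0,"z":0,"hand":0.02},{"ax":0,"ay":0,"az":0,"x":0,"y":0,"z":0,"hand":0.02}]'
python3 -c "
from h import *
go((482,60,63),-0.6)
S=read_camera('scene');D=read_camera('side')
a=cv2.resize(S['img'][165:235,120:210],(540,420),interpolation=cv2.INTER_CUBIC);b=cv2.resize(D['img'][140:190,275:315],(256,320),interpolation=cv2.INTER_CUBIC)
o=np.zeros((420,796,3),np.uint8);o[:,:540]=a;o[:320,540:]=b
cv2.imwrite('pics/p5.png',o[:,:,::-1])
"
```

```text
time: 10.7
eef_pos: [0.4825, -0.102, 0.0622]
tcp_rot: [0.707, -0.003, 0.003, -0.707]
contact_force: [0.6, 0.1, -2.7]
opening: 0.5
time: 10.95
eef_pos: [0.4823, -0.1019, 0.0636]
tcp_rot: [0.707, -0.003, 0.003, -0.707]
contact_force: [-0.1, -0.5, -3.5]
opening: 0.503
t 10.95 tcp [ 482.3 -101.9   63.6] F [-0.1 -0.5 -3.5] op 42.74
x,y,z tool axes
 [[ 1.    -0.009  0.   ]
 [ 0.    -0.    -1.   ]
 [ 0.009  1.    -0.   ]]  yaw x -0.51 q [-0.41  0.12  2.14  0.    0.88 -0.41]
shift tool mm [ -1.7   0.6 161.9] world [ -0.3 161.9  -0.6]
ay for yaw 0.0015
```

View pics/p5.png

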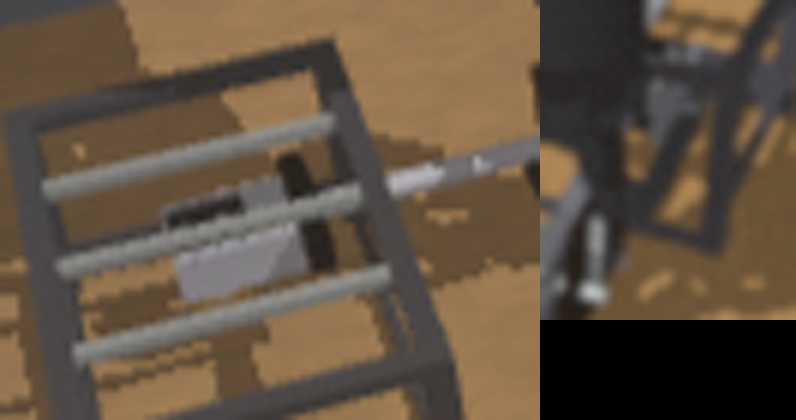

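```bash

python3 -m inch '[{"ax":0,"ay":0,"az":0,"x":0,"y":0,"z":5,"hand":0.02},{"ax":0,"ay":0,"az":0,"x":0,"y":0,"z":10,"hand":0.02},{"ax":0,"ay":0,"az":0,"x":0,"y":0,"z":14,"hand":0.02},{"ax":0,"ay":0,"az":0,"x":0,"y":0,"z":14,"hand":0.02},{"ax":0,"ay":0,"az":0,"x":0,"y":0,"z":14,"hand":0.02}]'
python3 -m inch '[{"ax":0,"ay":0,"az":0,"x":0,"y":0,"z":14,"hand":0.02},{"ax":0,"ay":0,"az":0,"x":0,"y":0,"z":14,"hand":0.02},{"ax":0,"ay":0,"az":0,"x":0,"y":0,"z":14,"hand":0.02},{"ax":0,"ay":0,"az":0,"x":0,"y":0,"z":14,"hand":0.02},{"ax":0,"ay":0,"az":0,"x":0,"y":0,"z":14,"hand":0.02}]'
python3 -m inch '[{"ax":0,"ay":0,"az":0,"x":0,"y":0,"z":14,"hand":0.02},{"ax":0,"ay":0,"az":0,"x":0,"y":0,"z":10,"hand":0.02},{"ax":0,"ay":0,"az":0,"x":0,"y":0,"z":6,"hand":0.02},{"ax":0,"ay":0,"az":0,"x":0,"y":0,"z":3,"hand":0.02},{"ax":0,"ay":0,"az":0,"x":0,"y":0,"z":0,"hand":0.02}]'
python3 -c "
from h import *
go((482,60,63),-0.6)
S=read_camera('scene');D=read_camera('side')
import pickle;pickle.dump((S,D),open('p6.pkl','wb'))
a=cv2.resize(S['img'][160:230,130:260],(780,420),interpolation=cv2.INTER_CUBIC)
cv2.imwrite('pics/p6.png',a[:,:,::-1])
"
```

```text
time: 11.47
eef_pos: [0.4823, -0.0435, 0.0631]
tcp_rot: [-0.707, 0.003, -0.003, 0.707]
contact_force: [0.6, 0.2, -3.4]
opening: 0.502
time: 11.88
eef_pos: [0.4829, 0.0267, 0.0631]
tcp_rot: [-0.707, 0.003, -0.003, 0.707]
contact_force: [0.3, -0.3, -3.0]
opening: 0.499
time: 12.3
eef_pos: [0.4835, 0.0587, 0.0632]
tcp_rot: [-0.707, 0.003, -0.003, 0.707]
contact_force: [0.2, -0.2, -3.8]
opening: 0.496
t 12.3 tcp [483.5  58.7  63.2] F [ 0.2 -0.2 -3.8] op 42.12
x,y,z tool axes
 [[ 1.    -0.008 -0.   ]
 [-0.     0.    -1.   ]
 [ 0.008  1.     0.   ]]  yaw x -0.46 q [-0.09  0.11  2.15 -0.    0.88 -0.08]
shift tool mm [-1.5  0.2  1.3] world [-1.5  1.3 -0.2]
ay for yaw 0.0024
```

View pics/p6.png

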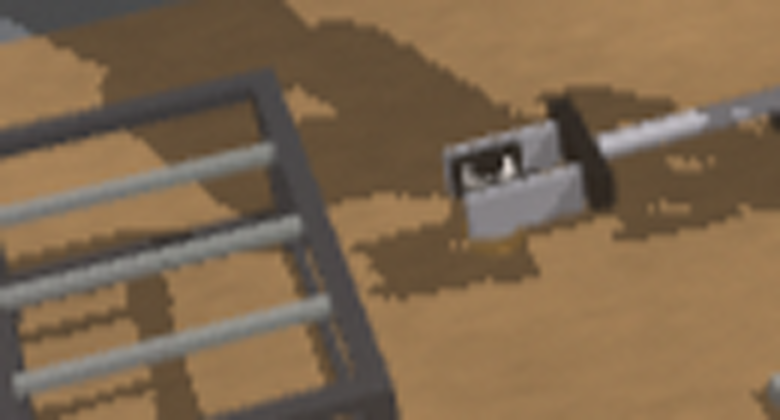

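```bash

python3 -m inch '[{"ax":0,"ay":0,"az":0,"x":4,"y":-4,"z":3,"hand":0.02},{"ax":0,"ay":0,"az":0,"x":8,"y":-5,"z":6,"hand":0.02},{"ax":0,"ay":0,"az":0,"x":12,"y":-4,"z":9,"hand":0.02},{"ax":0,"ay":0,"az":0,"x":14,"y":-2,"z":10.5,"hand":0.02},{"ax":0,"ay":0,"az":0,"x":14,"y":0,"z":10.5,"hand":0.02}]'
python3 -m inch '[{"ax":0,"ay":0,"az":0,"x":14,"y":0,"z":10.5,"hand":0.02},{"ax":0,"ay":0,"az":0,"x":14,"y":0,"z":10.5,"hand":0.02},{"ax":0,"ay":0,"az":0,"x":14,"y":0,"z":10.5,"hand":0.02},{"ax":0,"ay":0,"az":0,"x":14,"y":0,"z":10.5,"hand":0.02},{"ax":0,"ay":0,"az":0,"x":14,"y":0,"z":10.5,"hand":0.02}]'
python3 -m inch '[{"ax":0,"ay":0,"az":0,"x":14,"y":0,"z":10.5,"hand":0.02},{"ax":0,"ay":0,"az":0,"x":14,"y":0,"z":10.5,"hand":0.02},{"ax":0,"ay":0,"az":0,"x":12,"y":0,"z":9,"hand":0.02},{"ax":0,"ay":0,"az":0,"x":10,"y":0,"z":7,"hand":0.02},{"ax":0,"ay":0,"az":0,"x":6,"y":0,"z":5,"hand":0.02}]'
python3 -m inch '[{"ax":0,"ay":0,"az":0,"x":3,"y":0,"z":2,"hand":0.02},{"ax":0,"ay":0,"az":0,"x":0,"y":0,"z":0,"hand":0.02},{"ax":0,"ay":0,"az":0,"x":0,"y":0,"z":0,"hand":0.02}]'
python3 -c "
from h import *
go((661,189,45.5),-0.6)
F=[]
"
```

```text
time: 12.82
eef_pos: [0.5382, 0.097, 0.0798]
tcp_rot: [-0.707, 0.002, -0.005, 0.707]
contact_force: [1.2, -1.0, -3.2]
opening: 0.503
time: 13.23
eef_pos: [0.6081, 0.1493, 0.0788]
tcp_rot: [-0.707, 0.003, -0.004, 0.707]
contact_force: [0.4, -0.7, -4.1]
opening: 0.504
time: 13.65
eef_pos: [0.6648, 0.1909, 0.0788]
tcp_rot: [-0.707, 0.003, -0.004, 0.707]
contact_force: [-0.2, 0.0, -3.1]
opening: 0.5
time: 13.9
eef_pos: [0.6656, 0.1918, 0.0781]
tcp_rot: [0.707, -0.003, 0.003, -0.707]
contact_force: [-0.3, 0.4, -4.2]
opening: 0.5
t 13.9 tcp [665.6 191.8  78.1] F [-0.3  0.4 -4.2] op 42.46
x,y,z tool axes
 [[ 1.    -0.009 -0.001]
 [-0.001 -0.    -1.   ]
 [ 0.009  1.    -0.   ]]  yaw x -0.52 q [ 0.13  0.49  1.63 -0.    1.02  0.14]
shift tool mm [-4.5 32.6 -2.9] world [ -4.6  -2.8 -32.6]
ay for yaw 0.0014
```

```bash

python3 -m inch '[{"ax":0,"ay":0,"az":0,"x":-2,"y":3,"z":-1.5,"hand":0.02},{"ax":0,"ay":0,"az":0,"x":-2.5,"y":6,"z":-1.5,"hand":0.02},{"ax":0,"ay":0,"az":0,"x":0,"y":7,"z":0,"hand":0.02},{"ax":0,"ay":0,"az":0,"x":0,"y":5,"z":0,"hand":0.02},{"ax":0,"ay":0,"az":0,"x":0,"y":3,"z":0,"hand":0.02}]'
python3 -m inch '[{"ax":0,"ay":0,"az":0,"x":0,"y":2,"z":0,"hand":0.02},{"ax":0,"ay":0,"az":0,"x":0,"y":0,"z":0,"hand":0.02},{"ax":0,"ay":0,"az":0,"x":0,"y":0,"z":0,"hand":0.02}]'
cat > st.py <<'E'
from h import *
s=get_state();print("z",round(s["eef_pos"][2]*1000,1),"F",s["contact_force"].round(1),"tq",s["wrist_torque"].round(3),"op",round(s["opening"],4))
E
python3 st.py
for k in 1 2; do python3 -m inch '[{"ax":0,"ay":0,"az":0,"x":0,"y":1,"z":0,"hand":0.02},{"ax":0,"ay":0,"az":0,"x":0,"y":0,"z":0,"hand":0.02}]' >/dev/null; python3 st.py; done
python3 -c "
from h import *
S=read_camera('scene');D=read_camera('side')
a=cv2.resize(S['img'][190:260,230:330],(600,420),interpolation=cv2.INTER_CUBIC);b=cv2.resize(D['img'][170:230,180:213],(198,360),interpolation=cv2.INTER_CUBIC)
o=np.zeros((420,798,3),np.uint8);o[:,:600]=a;o[:360,600:]=b
cv2.imwrite('pics/p7.png',o[:,:,::-1])"
```

```text
time: 14.32
eef_pos: [0.6602, 0.1886, 0.0526]
tcp_rot: [0.707, -0.004, 0.002, -0.707]
contact_force: [0.0, 0.0, -3.8]
opening: 0.505
time: 14.57
eef_pos: [0.6614, 0.1891, 0.0523]
tcp_rot: [-0.707, 0.003, -0.003, 0.707]
contact_force: [0.1, -0.1, -3.3]
opening: 0.504
z 52.3 F [ 0.1 -0.1 -3.3] tq [ 0.096 -0.003  0.001] op 0.504
z 51.7 F [-0.1 -0.6 -4.4] tq [ 0.142 -0.023  0.026] op 0.4993
z 50.3 F [-0.2  0.3 -3.7] tq [ 0.128 -0.028  0.   ] op 0.4984
```

View pics/p7.png

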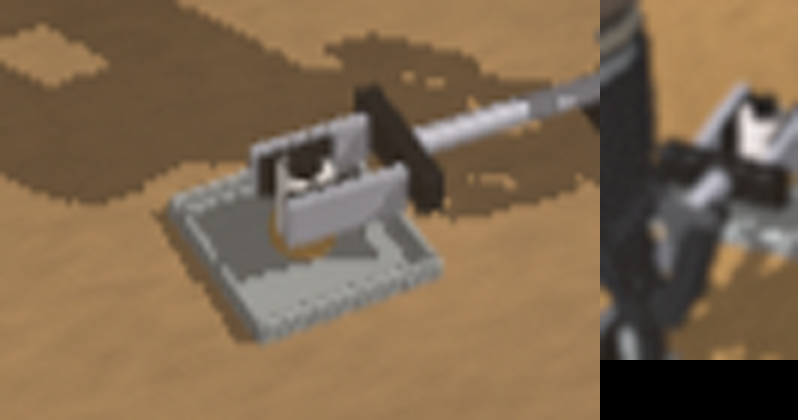

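```bash

for k in 1 2 3 4 5 6 ; do python3 -m inch '[{"ax":0,"ay":0,"az":0,"x":0,"y":0.7,"z":0,"hand":0.02},{"ax":0,"ay":0,"az":0,"x":0,"y":0,"z":0,"hand":0.02},{"ax":0,"ay":0,"az":0,"x":0,"y":0,"z":0,"hand":0.02}]' >/dev/null; python3 st.py; done
```

```text
z 49.6 F [-0.8  0.6 -3.2] tq [ 0.125  0.011 -0.024] op 0.4994
z 48.8 F [-0.4  0.3 -3.9] tq [0.082 0.014 0.01 ] op 0.5016
z 48.1 F [-0.3  0.8 -4.2] tq [0.108 0.028 0.022] op 0.5014
z 47.5 F [-0.4 -0.  -4.3] tq [0.169 0.061 0.004] op 0.4993
z 46.7 F [ 0.4  0.6 -3.8] tq [ 0.129  0.035 -0.03 ] op 0.499
z 46.1 F [ 0.7  0.2 -3.8] tq [ 0.12  -0.009  0.002] op 0.4996
```

```bash

for k in 1 2 3 4 ; do python3 -m inch '[{"ax":0,"ay":0,"az":0,"x":0,"y":0.5,"z":0,"hand":0.02},{"ax":0,"ay":0,"az":0,"x":0,"y":0,"z":0,"hand":0.02},{"ax":0,"ay":0,"az":0,"x":0,"y":0,"z":0,"hand":0.02}]' >/dev/null; python3 st.py; done
```

```text
z 45.8 F [ 0.2  1.  -3.3] tq [ 0.024  0.063 -0.019] op 0.5037
z 45.4 F [-0.4  0.8 -2. ] tq [-0.012  0.074 -0.065] op 0.5029
z 44.9 F [-0.6  2.1 -1. ] tq [-0.11   0.024 -0.072] op 0.4957
z 44.5 F [-1.1  0.8  0.4] tq [-0.087  0.074 -0.068] op 0.5019
```

```bash

python3 -m inch '[{"ax":0,"ay":0,"az":0,"x":0,"y":-0.8,"z":0,"hand":0.02},{"ax":0,"ay":0,"az":0,"x":0,"y":0,"z":0,"hand":-0.005},{"ax":0,"ay":0,"az":0,"x":0.7,"y":0,"z":0,"hand":-0.04},{"ax":0,"ay":0,"az":0,"x":0.8,"y":0,"z":0,"hand":-0.075},{"ax":0,"ay":0,"az":0,"x":0.8,"y":0,"z":0,"hand":-0.11}]'
python3 -m inch '[{"ax":0,"ay":0,"az":0,"x":0.8,"y":0,"z":0,"hand":-0.15},{"ax":0,"ay":0,"az":0,"x":0,"y":0,"z":0,"hand":-0.15},{"ax":0,"ay":0,"az":0,"x":0,"y":0,"z":0,"hand":-0.15}]'
python3 st.py
python3 -c "
from h import *
S=read_camera('scene');import pickle;pickle.dump(S,open('p8.pkl','wb'))
a=cv2.resize(S['img'][195:250,245:315],(770,605),interpolation=cv2.INTER_CUBIC)
cv2.imwrite('pics/p8.png',a[:600,:,::-1])"
```

```text
time: 17.92
eef_pos: [0.6633, 0.1887, 0.0443]
tcp_rot: [0.707, -0.004, 0.003, -0.707]
contact_force: [0.0, 0.3, -4.6]
opening: 0.555
time: 18.17
eef_pos: [0.6644, 0.1889, 0.0448]
tcp_rot: [0.707, -0.003, 0.003, -0.707]
contact_force: [-0.2, -0.0, -2.2]
opening: 0.578
z 44.8 F [-0.2 -0.  -2.2] tq [ 0.036 -0.022 -0.001] op 0.5784
```

```bash

python3 -m inch '[{"ax":0,"ay":0,"az":0,"x":0,"y":0,"z":4,"hand":-0.15},{"ax":0,"ay":0,"az":0,"x":0,"y":0,"z":7,"hand":-0.15},{"ax":0,"ay":0,"az":0,"x":0,"y":0,"z":8,"hand":-0.15},{"ax":0,"ay":0,"az":0,"x":0,"y":0,"z":8,"hand":-0.15},{"ax":0,"ay":0,"az":0,"x":0,"y":0,"z":8,"hand":-0.15}]'
python3 -m inch '[{"ax":0,"ay":0,"az":0,"x":0,"y":0,"z":12,"hand":-0.15},{"ax":0,"ay":0,"az":0,"x":0,"y":0,"z":14,"hand":-0.15},{"ax":0,"ay":0,"az":0,"x":0,"y":0,"z":14,"hand":-0.15},{"ax":0,"ay":0,"az":0,"x":0,"y":0,"z":14,"hand":-0.15},{"ax":0,"ay":0,"az":0,"x":0,"y":0,"z":8,"hand":-0.15}]'
python3 st.py
python3 -c "
from h import *
import pickle
S=read_camera('scene');D=read_camera('side')
pickle.dump((S,D),open('p9.pkl','wb'))
for c,n,P in ((S,'scene',(.659,.004,.02)),(D,'side',(.659,.004,.02))):
    u,v=proj(c,P).astype(int); print(n,u,v)
    g=c['img'][v-16:v+12,u-10:u+11].astype(int)
    m=g.min(2);b=g[:,:,0]-g[:,:,2]
    for r in range(g.shape[0]): print(' '.join('%3d'%x for x in m[r]),' | ',' '.join('%3d'%x for x in b[r]))
"
```

```text
time: 18.63
eef_pos: [0.6646, 0.2252, 0.045]
tcp_rot: [-0.707, 0.003, -0.003, 0.707]
contact_force: [0.1, -0.7, -2.8]
opening: 0.575
time: 19.05
eef_pos: [0.665, 0.2886, 0.045]
tcp_rot: [-0.707, 0.003, -0.003, 0.707]
contact_force: [-0.4, 0.3, -3.8]
opening: 0.58
z 45.0 F [-0.4  0.3 -3.8] tq [0.003 0.047 0.014] op 0.5803
scene 279 224
 58  57  57  59  58  56  57  57  58  57  57  57  57  57  57  55  57  57  56  56  57  |   49  51  50  49  48  48  47  47  47  48  48  46  47  47  46  47  46  46  46  47  47
 58  59  59  58  58  57  58  58  58  56  57  58  57  58  58  57  56  56  56  58  58  |   51  48  48  49  48  48  48  47  48  49  48  47  47  47  46  45  46  46  48  47  48
 58  58  58  57  57  58  57  56  57  57  57  58  58  58  57  57  57  56  58  58  57  |   49  48  47  47  49  48  49  49  49  50  49  49  47  47  47  47  46  47  46  49  49
 58  58  57  58  56  57  57  57  57  58  59  58  58  58  58  57  56  57  57  58  57  |   48  47  48  47  49  48  48  49  49  48  48  50  50  48  47  47  48  48  48  47  50
 78  78  59  56  58  58  56  57  58  57  59  58  58  58  57  57  57  75  59
[... 8181 characters left out ...]
  -1  -1  -1
171 170 172 173 172 173 171 171 168 161 157 165 167 168 171 172 171 170 171 172 172  |    0  -1  -1  -1  -1  -3  -2   0   5  11  14   6   2  -1  -1  -1  -1  -1  -1   0  -2
166 171 174 174 173 170 170 168 168 169 169 168 171 171 172 171 169 170 170 171 172  |   -1  -1   1  -1   0  -2  -2  -4  -4  -3  -3  -4  -3  -4  -1  -1  -2  -1  -1  -1  -1
167 177 180 173 171 168 168 171 169 167 168 169 172 171 170 169 169 170 172 171 172  |   -2  -1   0   0  -1  -1  -1  -1  -2  -1  -1  -2  -1  -1   0  -1   0   0  -1  -1  -2
170 176 171 166 175 176 182 188 173 165 168 169 174 170 168 168 171 171 172 171 172  |   -4  -1  -1  -1  -4  -3  -1  -2   0  -1  -1  -1   0  -1  -1  -1   0   0  -1  -2  -2
```

```bash

python3 -c "
from h import *
import pickle
S,D=pickle.load(open('p9.pkl','rb'))
for p in ((350,145),(392,173)): print('drv',onz(S,*p,.01).round(3))
for p in ((158,319),(245,336)): print('drv',onz(D,*p,.01).round(3))"
python3 -m inch '[{"ax":0,"ay":0,"az":0,"x":-5,"y":-4,"z":0,"hand":-0.15},{"ax":0,"ay":0,"az":0,"x":-12,"y":-6,"z":0,"hand":-0.15},{"ax":0,"ay":0,"az":0,"x":-18,"y":-4,"z":0,"hand":-0.15},{"ax":0,"ay":0,"az":0,"x":-20,"y":0,"z":-4,"hand":-0.15},{"ax":0,"ay":0,"az":0,"x":-20,"y":0,"z":-8,"hand":-0.15}]'
python3 -m inch '[{"ax":0,"ay":0,"az":0,"x":-20,"y":0,"z":-10,"hand":-0.15},{"ax":0,"ay":0,"az":0,"x":-20,"y":0,"z":-12,"hand":-0.15},{"ax":0,"ay":0,"az":0,"x":-20,"y":0,"z":-12,"hand":-0.15},{"ax":0,"ay":0,"az":0,"x":-20,"y":0,"z":-12,"hand":-0.15},{"ax":0,"ay":0,"az":0,"x":-20,"y":0,"z":-12,"hand":-0.15}]'
python3 -m inch '[{"ax":0,"ay":0,"az":0,"x":-20,"y":0,"z":-12,"hand":-0.15},{"ax":0,"ay":0,"az":0,"x":-18,"y":0,"z":-10,"hand":-0.15},{"ax":0,"ay":0,"az":0,"x":-10,"y":0,"z":-6,"hand":-0.15},{"ax":0,"ay":0,"az":0,"x":-4,"y":0,"z":0,"hand":-0.15},{"ax":0,"ay":0,"az":0,"x":0,"y":0,"z":0,"hand":-0.15}]'
python3 st.py
```

```text
drv [0.389 0.409 0.01 ]
drv [0.583 0.434 0.01 ]
drv [0.587 0.436 0.01 ]
drv [0.39  0.411 0.01 ]
time: 19.57
eef_pos: [0.5897, 0.2743, 0.0599]
tcp_rot: [-0.707, 0.003, -0.004, 0.707]
contact_force: [0.4, -1.2, -3.7]
opening: 0.577
time: 19.98
eef_pos: [0.4885, 0.2163, 0.0594]
tcp_rot: [0.707, -0.003, 0.004, -0.707]
contact_force: [0.6, -0.4, -2.6]
opening: 0.578
time: 20.4
eef_pos: [0.4367, 0.1895, 0.0592]
tcp_rot: [-0.707, 0.003, -0.004, 0.707]
contact_force: [0.6, 0.1, -2.3]
opening: 0.572
z 59.2 F [ 0.6  0.1 -2.3] tq [-0.01   0.016 -0.001] op 0.5716
```

```bash

python3 -m inch '[{"ax":0,"ay":0,"az":0,"x":0,"y":4,"z":0,"hand":-0.15},{"ax":0,"ay":0,"az":0,"x":0,"y":6,"z":0,"hand":-0.15},{"ax":0,"ay":0,"az":0,"x":0,"y":6,"z":0,"hand":-0.15},{"ax":0,"ay":0,"az":0,"x":0,"y":3,"z":0,"hand":-0.15},{"ax":0,"ay":0,"az":0,"x":0,"y":0,"z":0,"hand":-0.15}]' >/dev/null
python3 st.py
for k in 1 2 3 4 5 6; do python3 -m inch '[{"ax":0,"ay":0,"az":0,"x":0,"y":0.7,"z":0,"hand":-0.15},{"ax":0,"ay":0,"az":0,"x":0,"y":0,"z":0,"hand":-0.15},{"ax":0,"ay":0,"az":0,"x":0,"y":0,"z":0,"hand":-0.15}]' >/dev/null; python3 st.py; done
```

```text
z 38.5 F [-0.5 -0.9 -3.1] tq [0.018 0.022 0.005] op 0.5727
z 39.3 F [ 0.   0.2 -3.5] tq [-0.047 -0.003  0.008] op 0.5737
z 38.6 F [-0.4  0.  -3.6] tq [-0.056  0.007  0.031] op 0.5757
z 37.8 F [ 0.8 -0.7 -3.1] tq [-0.068  0.033  0.046] op 0.5729
z 37.1 F [ 0.3 -0.2 -3.8] tq [ 0.031 -0.047 -0.041] op 0.5773
z 36.7 F [-0.4  0.4 -0.1] tq [ 0.05   0.263 -0.062] op 0.5773
z 36.4 F [-3.2  2.8  6.5] tq [ 0.321  0.589 -0.041] op 0.5765
```

```bash

python3 -m inch '[{"ax":0,"ay":0,"az":0,"x":0,"y":-0.4,"z":0,"hand":-0.15},{"ax":0,"ay":0,"az":0,"x":0,"y":0,"z":0,"hand":-0.2},{"ax":0,"ay":0,"az":0,"x":0,"y":0,"z":0,"hand":-0.25},{"ax":0,"ay":0,"az":0,"x":0,"y":0,"z":0,"hand":-0.4},{"ax":0,"ay":0,"az":0,"x":0,"y":0,"z":0,"hand":-1}]' >/dev/null
python3 st.py
python3 -m inch '[{"ax":0,"ay":0,"az":0,"x":2,"y":0,"z":0,"hand":-1},{"ax":0,"ay":0,"az":0,"x":0,"y":0,"z":0,"hand":-1},{"ax":0,"ay":0,"az":0,"x":0,"y":0,"z":0,"hand":-1},{"ax":0,"ay":0,"az":0,"x":0,"y":0,"z":0,"hand":-1}]'
python3 st.py
```

```text
z 36.1 F [-0.1  0.6 -1. ] tq [ 0.019 -0.031  0.013] op 0.8264
time: 23.07
eef_pos: [0.4396, 0.19, 0.0362]
tcp_rot: [0.707, -0.003, 0.003, -0.707]
contact_force: [0.6, 0.1, -1.0]
opening: 1.0
z 36.2 F [ 0.6  0.1 -1. ] tq [ 0.009 -0.001  0.02 ] op 1.0004
```

Free. Rise straight up and check the whole scene numerically.

```bash

python3 -m inch '[{"ax":0,"ay":0,"az":0,"x":0,"y":-10,"z":0,"hand":-1},{"ax":0,"ay":0,"az":0,"x":0,"y":-20,"z":0,"hand":-1},{"ax":0,"ay":0,"az":0,"x":0,"y":-30,"z":0,"hand":-1},{"ax":0,"ay":0,"az":0,"x":0,"y":-35,"z":0,"hand":-1},{"ax":0,"ay":0,"az":0,"x":0,"y":-35,"z":0,"hand":-1}]'
python3 -m inch '[{"ax":0,"ay":0,"az":0,"x":0,"y":-30,"z":0,"hand":-1},{"ax":0,"ay":0,"az":0,"x":0,"y":-20,"z":0,"hand":-1},{"ax":0,"ay":0,"az":0,"x":0,"y":0,"z":0,"hand":-1},{"ax":0,"ay":0,"az":0,"x":0,"y":0,"z":0,"hand":-1}]'
python3 -c "
from h import *
import pickle
S=read_camera('scene');D=read_camera('side')
s0=cv2.imread('pics/scene0.png')[:,:,::-1].astype(int);d0=cv2.imread('pics/side0.png')[:,:,::-1].astype(int)
S9,D9=pickle.load(open('p9.pkl','rb'))
def diff(n,a,b,x0,y0,x1,y1): print(n,'px changed',int((abs(a[y0:y1,x0:x1].astype(int)-b[y0:y1,x0:x1]).max(2)>45).sum()))
diff('can scene',S['img'],s0,66,200,108,268)
diff('socket scene',S['img'],s0,143,240,168,262)
diff('driver scene',S['img'],s0,345,138,398,178)
diff('driver side',D['img'],d0,150,312,250,345)
diff('tray scene since set down',S['img'],S9['img'].astype(int),266,204,300,246)
# brass foot centre
for c,n in ((S,'scene'),(D,'side')):
    u,v=proj(c,(.659,.004,.004)).astype(int); g=c['img'][v-12:v+12,u-14:u+15].astype(int)
    yy,xx=np.nonzero((g[:,:,0]-g[:,:,2]>50)); print(n,'brass',(onz(c,u-14+(xx.min()+xx.max())/2,v-12+yy.mean(),.008)*1000).round(1))
# reacher with wrist cam: grey/black extents
c=wrist();g=c['img'].astype(int);m=(g[:,:,0]-g[:,:,2]<30)
m[170:]=0;m[:, :130]=0;m[:,400:]=0
n,l,st,ce=cv2.connectedComponentsWithStats(m.astype(np.uint8)); 
for i in range(1,n):
    if st[i][4]>100: print(st[i],ce[i].round(0))
"
```

```text
time: 23.48
eef_pos: [0.4387, 0.1899, 0.1677]
tcp_rot: [0.707, -0.004, 0.003, -0.707]
contact_force: [0.4, 0.4, 0.2]
opening: 1.003
time: 23.82
eef_pos: [0.4401, 0.1902, 0.2181]
tcp_rot: [-0.707, 0.002, -0.005, 0.707]
contact_force: [0.2, 0.1, -0.5]
opening: 1.001
can scene px changed 0
socket scene px changed 0
driver scene px changed 0
driver side px changed 0
tray scene since set down px changed 302
scene brass [651.7   5.4   8. ]
side brass [666.5  -6.7   8. ]
[ 219  111   63   59 2742] [252. 142.]
```

```bash
python3 -c "
from h import *
import pickle
S9,D9=pickle.load(open('p9.pkl','rb'));S=read_camera('scene');D=read_camera('side')
for n,c,x0,y0,x1,y1 in (('s9',S9,272,212,290,238),('s',S,272,212,290,238),('d9',D9,200,186,215,210),('d',D,200,186,215,210)):
    g=c['img'][y0:y1,x0:x1].astype(int)
    k=np.nonzero(g.max(2)<75); w=np.nonzero((g.min(2)>120)); b=np.nonzero(g[:,:,0]-g[:,:,2]>55)
    print(n,*[(q[1].mean().round(1)+x0,q[0].mean().round(1)+y0,len(q[0])) for q in (k,b)])
# reacher jaw tips in scene: compare with start around
for n,im in (('start',cv2.imread('pics/scene0.png')[:,:,::-1]),('now',S['img'])):
    g=im[150:200,236:275].astype(int); m=(g[:,:,0]-g[:,:,2]<22)&(g.min(2)>90); k=np.nonzero(m); print(n,k[1].mean()+236,k[0].mean()+150,len(k[0]))
"
```

```text
s9 (np.float64(280.2), np.float64(218.0), 23) (np.float64(278.3), np.float64(225.7), 52)
s (np.float64(280.2), np.float64(218.0), 23) (np.float64(279.0), np.float64(220.5), 86)
d9 (np.float64(207.0), np.float64(188.5), 6) (np.float64(207.7), np.float64(193.0), 59)
d (np.float64(207.0), np.float64(188.5), 6) (np.float64(207.6), np.float64(192.9), 57)
start 258.9396984924623 178.8140703517588 199
now 256.4 176.035 200
```

Sensor cap pixels are identical since the set-down, so it has not moved. The reacher is lying with its jaws clear on the bench, and the robot is touching nothing.

```bash
python3 -c "
from plant import sign_off
print(sign_off())"
```

```text
the job is handed in; nothing more can be done
None
```

I fetched the sensor with the reacher, set it upright near the middle of the tray, laid the reacher back on its foot near its starting place, let go and handed the job in at about 24 s.

- **Grip:** I held the reacher at a grip setting of 20 N, the gripper's minimum. By the given spring law that puts about 7 N on the ceramic, above the suggested 2–6 N but under the 10 N cracking limit. The jaw force itself was not measured.
- **Setting down:** I lowered in steps of 0.5 to 0.7 mm until the wrist torque showed contact. I overshot by about 1.4 mm, roughly 4 N of bench load, and backed off before opening the jaws.
- **Sensor:** The black cap, white body and brass foot are all visible in order inside the tray. The cap pixels in both cameras are the same after set-down and at the end.
- **Bystanders:** The can, socket and screwdriver show no changed pixels against the start pictures.
- **Robot:** The gripper was open and raised about 0.18 m clear, with about zero force, when I handed in.

**Checks that disagreed:**
- The scene and side cameras place the sensor's foot about 15 mm apart; either position fits inside the tray.
- About 300 tray pixels changed after set-down. I put this down to the arm's shadow, as the cap did not move.
- The 12-picture limit was reached, so everything after the set-down was checked numerically only.

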